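# Start the dust extractor and hold the bench sweep port half open

### The arm

A 7-joint arm with a two-finger parallel gripper is mounted at the origin on the work surface. World frame = base frame: x ahead of the robot, y to its left, z up, the work surface at z = 0. Lengths are in mm, angles in rad, forces in N, time in s.
With the tool pointing down it reaches from about 425 to 875 mm from the base axis. Payload 4.7 kg.
Tool frame: the origin (TCP) lies midway between the tips of the shut fingers; the grasp point (between the pads) lies 19 mm behind it; z points along the fingers, y is the line along which they close (so a half turn about z gives the same grasp; the last joint's range is limited). The gripper opens to 87 mm and grips with 3 to 60 N. Pads are 19 mm wide; open, the fingers measure 117 mm over their backs; the gripper's body (75 mm by 190 mm) begins 51 mm behind the grasp point.
Start: joints at [1.282, 0.321, -0.07, 1.45, 0.023, 1.371, -0.057], TCP at [193.806, -620.455, 222.587] pointing down, gripper open.
Joint ranges: [-2.86, 2.86], [-0.3, 2.09], [-1.38, 1.24], [0.06, 2.45], [-1.56, 4.7], [0.09, 2.05], [-2.69, 2.69]. Speed limits (rad/s): [2.57, 2.57, 3.14, 3.14, 3.14, 3.14, 3.14].

### API

Orientations are given as [roll, pitch, yaw] about the fixed x, y, z axes, in that order (R = Rz(yaw) Ry(pitch) Rx(roll)).
In Python, from plant import env gives the robot as it stands. Calls block until the motion is done:
- env.reach(position, orientation): joint-space move of the TCP to a pose.
- env.line_to(position, v=150, ori=None, f_stop=None): straight line of the TCP; ori=None keeps the orientation; v is the mean speed in mm/s. With f_stop (N) it stops when the force on the tool has changed by that much, and returns True; else False.
- env.set_joints(angles): joint-space move.
- env.command_gripper(opening): finger opening in mm; the grip force is fixed at half the most; returns when the fingers have stopped.
- env.hold(seconds).
- env.ik(position, orientation): joint angles nearest the present ones, or None.
- env.get_obs(): the state.
- env.camera(name): name is "side" or "top" or "wrist"; returns (picture, depth): 480x640x3 uint8, red, green, blue; 480x640 float32, mm along the optical axis (not along the pixel's ray), 0 where there is no reading.
- env.camera_model(name): a dict with "camera_matrix" (3x3 intrinsics, pixels), "dist" ([k1, k2, p1, p2, k3] as OpenCV has them; the pictures are not rectified), "world_to_cam" (4x4, takes a point from world to camera coordinates). Camera axes: x right, y up, looking along -z (the intrinsics and any distortion apply to the point x, -y, -z); pixel columns grow to the right and rows downward; lengths in mm; the calibration is good to about 2 mm. A picture is of the moment at which its call begins: read the wrist's pose just before it. camera_model takes no time and is no camera call; for the wrist camera it gives the pose at the moment of the call.
A pose or a line that the arm cannot do raises env.Unreachable and nothing moves.
- env.sign_off(): hands the job in; it is judged then, once.
The state is a dict: "t": time; "joints": joint angles; "qd": joint speeds; "tau": joint torques, N m; "tool_pos": TCP position; "tool_rot": TCP orientation; "ft_force": force on the tool from outside, world axes, zero at the start; "ft_torque": the same for the moment, N m; "grip_width": finger opening in mm; "gripper_force": force on a finger pad.
Only numpy, scipy, OpenCV 4.12 (cv2) and the standard library are available. Lean on these libraries where they do the work, as an engineer would, in place of code of your own. Each camera call takes 0.05 s, during which the arm holds its last target. There are 200 camera calls.

### The job

Turn the rotary isolator handle from off to on, a quarter turn clockwise until it clicks home, to start the dust extractor while the bench sweep port is still shut. Then take the wooden grip of the port's self-closing shutter in the fingers, draw it out against its spring to half open, never wide open or the sander on the same duct loses its draught, and finish while still holding it steady at half travel so that a colleague can sweep the chips in. Leave everything else on the bench where it lies.

Things in the scene. Friction and masses are not known exactly. Their poses are not given: they have to be found in the camera images.
- port: bench sweep port fixed to the bench: flat cast aluminium gate 130 x 130 mm, 20 mm high, with an 80 mm round mouth in its top crossed by two thin wires, a steel ramp on its +x side (to x = 120 mm) and a spring barrel along each side (out to y = +-89 mm, top 23 mm). Origin: underside centre, on the bench below the mouth; z up. Its shutter is drawn out along its own -x, roughly towards the robot
- shutter (a joint): travel of the port's flat steel shutter in m: 0 = shut (its springs hold it so), 0.080 = wide open, at the end stop; half = 0.040. Crossbar on its outer end: 172 mm wide, 14 x 14 mm, top at 18 mm. The springs pull it shut with 4.5 N when shut, evenly rising to 10.5 N at half and 16.5 N at full; let go, it shuts. At half, a dark line engraved across it comes level with the gate's front edge
- shutter_grip (a point): middle of the shutter's wooden grip, moving with it: an upright block on the crossbar, 14 mm thick along the pull, 54 mm wide across it, from 18 to 60 mm above the bench; the point is 44 mm above the bench. Shut, it lies 105 mm from the port's origin along the port's -x (40 mm out from the gate's edge). Axes parallel to the port's
- isolator: extractor isolator, fixed to the bench: a pale plastic enclosure 92 x 92 mm, 58 mm high, with two fixing lugs and a conduit leaving its +x side into the bench. Origin: centre of the underside; z is up
- isolator_handle (a joint): angle of the isolator handle in rad: 0 = off (bar along the enclosure's y), 1.571 = on (bar along the enclosure's x, at its stop). Grows as the handle turns clockwise seen from above. Sprung over centre: a detent at each end holds it with about 0.15 N m, fading to nothing at mid turn (0.785); past that it is drawn on to the on stop
- isolator_grip (a point): point to take the isolator handle by, on its turning axis, 89 mm above the bench: a black bar 62 mm long, 18 mm wide, standing from 65 to 99 mm above the bench on a round skirt 62 mm across (top at 65 mm). The point's x runs along the bar and turns with it, y across it, z up
- ear_defenders: bystander: ear defenders with two red cups and a black band, about 150 x 170 x 76 mm; origin on the bench between the cups
- pine_strip: bystander: planed pine strip 360 x 42 x 18 mm lying along its own x; origin under its centre
- pine_offcut: bystander: pine offcut 50 x 170 x 24 mm; origin under its centre
- glue_bottle: bystander: white glue bottle, 60 mm across, 180 mm high; origin under its centre
- bench_brush: bystander: wooden bench brush 280 mm long along its own x, 32 mm wide, 38 mm high, lying beside the port on its +y side; origin on the bench, mid length
- sanding_block: bystander: cork sanding block 62 x 112 x 35 mm lying in front of the isolator; origin under its centre
- chuck_key: bystander: T-shaped steel drill chuck key, about 90 x 70 x 18 mm; origin on the bench near its middle

How it is judged (in metres and radians):
On the way, in this order (a step that is already met when the one before it is completed fails the run):
1. the isolator handle is turned to on while the shutter is still shut (value of joint isolator_handle above 1.4 rad and value of joint shutter below 0.008 m), for 0.2 s.
2. the shutter is drawn out to half travel by the fingers (value of joint shutter between 0.033 and 0.047 m and contact force between the fingers and shutter above 4 N), for 0.3 s.
At the end, for the whole second after the job is handed in: the isolator handle is on (past 1.4 rad), and the fingers hold the shutter (over 4 N between them) still at half travel, 40 mm +- 7 mm (all of step 2 and value of joint isolator_handle above 1.4 rad and velocity of joint shutter between -0.01 and 0.01 m/s); the arm keeps its last pose, push and grip.
It fails at once if the shutter is drawn wide open (past 65 mm of its 80 mm travel) (value of joint shutter above 0.065 m).
It fails at once if a bystander on the bench is pushed more than 30 mm from its place (distance of any of ear_defenders, pine_strip, pine_offcut, glue_bottle, bench_brush, sanding_block, chuck_key from where it was at the start of the episode above 0.03 m).
It also fails if it takes over 54 s, if anything falls off the work surface, if the arm or the gripper's body presses on something with over 40 N, if the wrist force passes 120 N, or if a joint passes its speed limit or range.

## Working session

There is one attempt and no reset: what is moved stays moved. The work goes in short steps, each a Python script; the robot and the scene stay as the last script left them, time stands still between calls to the robot, and variables do not carry over. Pictures are saved under pics/ and viewed, at most 10 in all, crops included, and the job is handed in when it is done.

```bash
mkdir -p pics; ls; python3 - <<'E'
from plant import env
import cv2,numpy as np
for n in("top","side"):
    p,d=env.camera(n); cv2.imwrite(f"pics/{n}0.png",p[...,::-1]); np.savez(f"{n}0.npz",p=p,d=d)
    print(n,env.camera_model(n))
o=env.get_obs();print(o["t"],o["tool_pos"],o["tool_rot"],o["ft_force"],o["grip_width"])
E
```

```text
pics
top {'camera_matrix': array([[439.02138614,   0.        , 327.07584505],
       [  0.        , 439.02138614, 235.92884378],
       [  0.        ,   0.        ,   1.        ]]), 'dist': array([0.00156708, 0.        , 0.        , 0.        , 0.        ]), 'world_to_cam': array([[-2.07519695e-02, -9.99669755e-01, -1.51570438e-02,
         2.47661678e+01],
       [ 9.87751104e-01, -2.28449104e-02,  1.54356300e-01,
        -5.71877296e+02],
       [-1.54651586e-01, -1.17681895e-02,  9.87898981e-01,
        -1.26430736e+03],
       [ 0.00000000e+00,  0.00000000e+00,  0.00000000e+00,
         1.00000000e+00]])}
side {'camera_matrix': array([[526.38404805,   0.        , 322.40967258],
       [  0.        , 526.38404805, 244.95088644],
       [  0.        ,   0.        ,   1.        ]]), 'dist': array([-0.02095613,  0.        ,  0.        ,  0.        ,  0.        ]), 'world_to_cam': array([[-7.07726937e-01, -7.06354902e-01,  1.36137756e-02,
         3.82057645e+02],
       [ 4.96091613e-01, -4.83150946e-01,  7.21427942e-01,
        -3.52081154e+02],
       [-5.03006655e-01,  5.17327667e-01,  6.92355682e-01,
        -1.03703733e+03],
       [ 0.00000000e+00,  0.00000000e+00,  0.00000000e+00,
         1.00000000e+00]])}
0.1 [ 193.62853179 -619.98429513  221.56117166] [-3.13988105e+00  1.05678687e-04  3.02832691e-01] [-0.22513228  1.06921921  0.79745549] 86.98896967238478
```

View pics/top0.png

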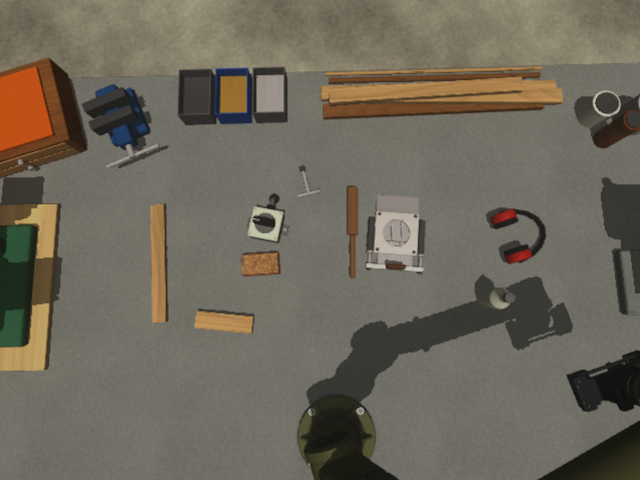

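View pics/side0.png

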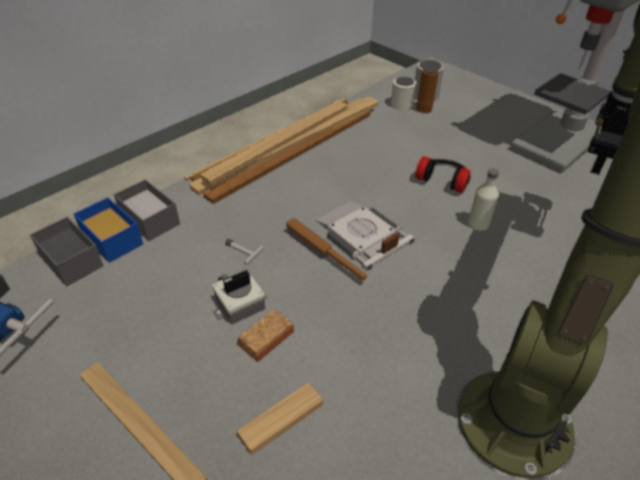

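```bash
cat > h.py <<'E'
import cv2,numpy as np
from plant import env
def cloud(d,m):
    v,u=np.nonzero(d>0); z=d[v,u]
    n=cv2.undistortPoints(np.stack([u,v],1).astype(float)[:,None],m["camera_matrix"],m["dist"])[:,0]
    c=np.stack([n[:,0]*z,-n[:,1]*z,-z],1); W=m["world_to_cam"]
    P=np.full(d.shape+(3,),np.nan); P[v,u]=(c-W[:3,3])@W[:3,:3]; return P
def rect(P,c,r,z0,z1):
    "min-area rectangle of points within r of c, heights z0..z1"
    q=P.reshape(-1,3); q=q[(np.hypot(q[:,0]-c[0],q[:,1]-c[1])<r)&(q[:,2]>z0)&(q[:,2]<z1)]
    if len(q)<5: return len(q)
    a=cv2.minAreaRect(q[:,:2].astype(np.float32))
    e=np.diff(cv2.boxPoints(a),axis=0); k=np.argmax(np.hypot(*e.T)) 
    return len(q),np.round(a[0],1),np.round(a[1],1),"long axis deg",round(np.degrees(np.arctan2(e[k,1],e[k,0]))%180,1),"z",np.round(np.percentile(q[:,2],[5,50,95]),1)
def snap(name,file):
    m=env.camera_model(name); p,d=env.camera(name); cv2.imwrite(f"pics/{file}.png",p[...,::-1])
    np.savez(file,p=p,d=d); return p,cloud(d,m),m
E
python3 - <<'E'
from h import *
f=np.load("top0.npz");P=cloud(f["d"],env.camera_model("top"))
for n,(u,v) in dict(iso=(266,223),port=(398,233),grip=(397,266),floor=(330,300)).items(): print(n,P[v,u].round(1))
i=P[223,266];g=P[266,397];p=P[233,398]
print(rect(P,i,50,78,110));print(rect(P,i,70,45,110));print(rect(P,g,40,40,80));print(rect(P,p,90,14,27))
m=env.camera_model("wrist");print(np.linalg.inv(m["world_to_cam"]).round(2),m["camera_matrix"])
E
```

```text
iso [605.3 186.2  99.9]
port [ 581.4 -204.    12.3]
grip [ 476.7 -189.4   60.2]
floor [383.5   8.    3.9]
(155, array([614.2, 194.9]), array([61.8, 18.4]), 'long axis deg', np.float32(78.0), 'z', array([ 82.8,  98. , 102. ]))
(946, array([614.3, 194.4]), array([92.1, 92.6]), 'long axis deg', np.float32(168.2), 'z', array([53.6, 59.9, 99.4]))
(97, array([ 478.5, -187.4]), array([52.7, 13.9]), 'long axis deg', np.float32(83.9), 'z', array([51.7, 59.1, 64. ]))
(2035, array([ 582.1, -199.4]), array([169.4, 179.3]), 'long axis deg', np.float32(174.3), 'z', array([14.7, 19.4, 24.3]))
[[ 3.0000e-01  9.2000e-01  2.6000e-01  2.6247e+02]
 [-9.5000e-01  2.9000e-01  8.0000e-02 -5.9830e+02]
 [-0.0000e+00 -2.7000e-01  9.6000e-01  3.8363e+02]
 [ 0.0000e+00  0.0000e+00  0.0000e+00  1.0000e+00]] [[407.20151167   0.         316.4263556 ]
 [  0.         407.20151167 236.27271874]
 [  0.           0.           1.        ]]
```

```bash
python3 - <<'E'
from h import *
pi=np.pi;r=np.radians
for c,ys in (((614,195,70),(78,33,-12,-102,-147,168)),((614,195,190),(78,-102)),((478.5,-187.4,25),(84,-96)),((438,-183,25),(84,-96))):
  for y in ys:
    q=env.ik(c,[pi,0,r(y)]); print(c,y,None if q is None else np.round(q,2))
env.reach([614,195,200],[pi,0,r(78)])
p,P,m=snap("wrist","w1")
o=env.get_obs();print(o["t"],o["tool_pos"],o["tool_rot"],o["joints"])
print(rect(P,(614,195),50,78,110));print(rect(P,(614,195),70,45,110));print(rect(P,(614,195),60,93,110))
E
```

```text
(614, 195, 70) 78 [ 0.36  0.62 -0.96  1.61  0.53  1.2  -0.92]
(614, 195, 70) 33 [ 0.32  0.59 -0.9   1.61  0.49  1.18 -1.68]
(614, 195, 70) -12 [ 0.28  0.56 -0.83  1.61  0.44  1.17 -2.44]
(614, 195, 70) -102 [ 0.48  0.75 -1.18  1.61  0.72  1.28  2.1 ]
(614, 195, 70) -147 [ 0.48  0.75 -1.18  1.61  0.72  1.28  1.32]
(614, 195, 70) 168 [ 0.37  0.62 -0.97  1.61  0.55  1.2   0.64]
(614, 195, 190) 78 [ 0.42  0.54 -1.07  1.48  0.47  1.4  -0.88]
(614, 195, 190) -102 [ 0.47  0.6  -1.18  1.48  0.55  1.43  2.21]
(478.5, -187.4, 25) 84 [ 0.82  0.28 -0.56  1.98  0.18  0.94  0.07]
(478.5, -187.4, 25) -96 [-0.61  0.39  1.07  2.02 -0.42  0.97 -2.56]
(438, -183, 25) 84 [ 0.86  0.19 -0.56  2.07  0.13  0.91  0.13]
(438, -183, 25) -96 [-0.64  0.26  1.08  2.11 -0.29  0.92 -2.64]
3.3583 [614.39063616 193.96654128 199.87532892] [3.14152004e+00 4.45622872e-04 1.35981659e+00] [ 0.36870072  0.49110604 -0.98058967  1.47181408  0.40957386  1.3961528
 -0.83883496]
(2459, array([614.1, 197.9]), array([62., 18.]), 'long axis deg', np.float32(77.5), 'z', array([95.7, 98.7, 99.9]))
(13878, array([614. , 197.8]), array([92.5, 92.3]), 'long axis deg', np.float32(77.7), 'z', array([56.3, 58.5, 99.1]))
(2385, array([614.1, 197.8]), array([61.9, 18. ]), 'long axis deg', np.float32(77.4), 'z', array([96.6, 98.7, 99.9]))
```

View pics/w1.png

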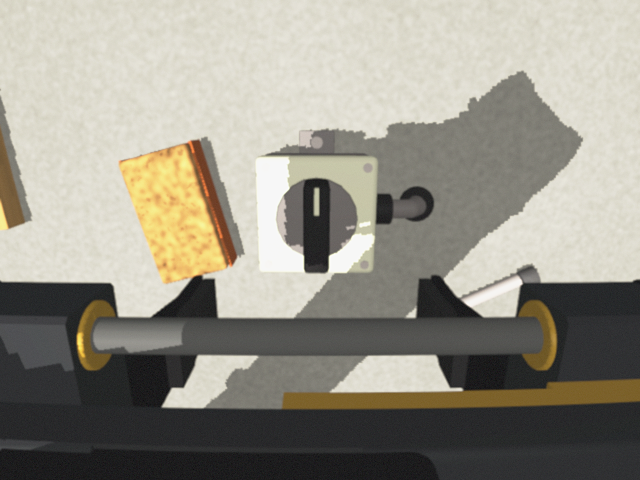

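```bash
python3 - <<'E'
from h import *
pi=np.pi;r=np.radians;c=[614.2,196.5,71]
env.line_to(c[:2]+[110],ori=[pi,0,r(77.6)])
print(env.line_to(c,v=60,f_stop=15),env.get_obs()["tool_pos"])
env.command_gripper(30);env.command_gripper(10)
def s():
    o=env.get_obs();print(round(o["t"],2),o["tool_pos"].round(1),np.degrees(o["tool_rot"][2]).round(1),o["ft_force"].round(1),o["ft_torque"].round(2),round(o["grip_width"],1),round(o["gripper_force"],1),round(o["joints"][6],2))
s()
for a in np.arange(10,91,10):
    env.reach(c,[pi,0,r(77.6-a)]); s()
env.hold(.3);s()
E
```

```text
False [614.31760285 196.7231258   71.16173794]
6.46 [614.8 196.4  71. ] 77.6 [ 1.9  0.2 -2.1] [ 0.06 -0.41  0.06] 17.8 30.0 -0.91
6.73 [614.5 196.5  71. ] 67.8 [ 2.6 -0.3 -1.7] [ 0.08 -0.4   0.1 ] 17.9 30.0 -1.07
7.01 [614.4 196.5  71. ] 58.0 [ 2.4  0.2 -1. ] [ 0.09 -0.29  0.1 ] 17.5 30.0 -1.22
7.28 [614.2 196.7  71.1] 48.0 [ 1.8  0.3 -1.1] [ 0.1  -0.22  0.12] 17.8 30.0 -1.38
7.56 [614.  196.8  71. ] 38.0 [0.8 0.9 0.3] [ 0.15 -0.06 -0.  ] 17.5 30.0 -1.54
7.83 [614.  197.   71.1] 28.1 [ 1.2  2.3 -0.4] [ 0.32  0.07 -0.05] 17.5 30.0 -1.7
8.11 [613.8 197.2  71. ] 18.1 [0.5 1.8 0.2] [ 0.48  0.13 -0.08] 17.9 30.0 -1.86
8.38 [613.8 197.4  71.1] 8.1 [-0.1  2.9  0.2] [ 0.73  0.22 -0.05] 17.7 30.0 -2.02
8.66 [613.8 197.6  71. ] -1.9 [0.8 4.4 0.3] [ 0.97  0.32 -0.12] 17.9 30.0 -2.18
8.93 [613.8 197.7  71. ] -11.9 [0.4 4.2 0.5] [ 1.12  0.33 -0.13] 17.8 30.0 -2.34
9.23 [613.8 197.7  71. ] -11.9 [0.2 4.9 0.6] [ 1.09  0.32 -0.2 ] 17.9 30.0 -2.34
```

```bash
python3 - <<'E'
from h import *
pi=np.pi;r=np.radians
env.command_gripper(60)
p=env.get_obs()["tool_pos"];env.line_to([p[0],p[1],210])
env.reach([478.5,-188,200],[pi,0,r(84)])
p,P,m=snap("wrist","w2")
_,T,_=snap("top","t2")
print(env.get_obs()["tool_pos"],env.get_obs()["t"])
print(rect(P,(478,-188),45,52,68));print(rect(P,(480,-188),45,30,80));print("top",rect(T,(614,197),60,85,110))
E
```

```text
[ 478.80172805 -187.45003134  199.97978731] 13.5
(1235, array([ 477.9, -185.3]), array([54. , 13.4]), 'long axis deg', np.float32(84.2), 'z', array([57.4, 59.6, 60.9]))
(1295, array([ 478.1, -185.3]), array([54.1, 13.5]), 'long axis deg', np.float32(84.1), 'z', array([53. , 59.5, 60.9]))
top (144, array([614.2, 195.1]), array([18.8, 61.9]), 'long axis deg', np.float32(166.5), 'z', array([ 91.8,  98.3, 102.6]))
```

View pics/w2.png

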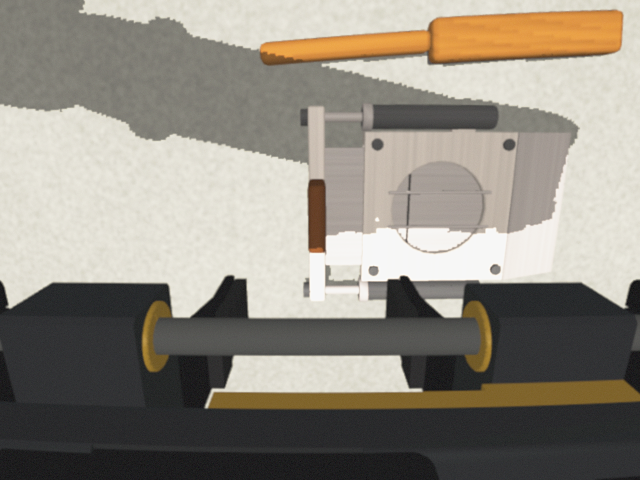

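```bash
python3 - <<'E'
from h import *
pi=np.pi;r=np.radians;y=84.1
def s():
    o=env.get_obs();print(round(o["t"],2),o["tool_pos"].round(1),o["ft_force"].round(1),round(o["grip_width"],1),round(o["gripper_force"],1));return o["tool_pos"]
env.command_gripper(44)
c=np.array([478.2,-186.5,26]);u=np.array([-np.cos(r(5.9)),np.sin(r(5.9)),0])
env.line_to([*c[:2],90],ori=[pi,0,r(y)])
print(env.line_to(c,v=60,f_stop=15));s()
env.command_gripper(8);s()
env.line_to(c+20*u,v=30);s()
env.line_to(c+40*u,v=30);env.hold(.3);p=s()
print("travel est",(p-c)@u)
_,P,_=snap("wrist","w3");_,T,_=snap("top","t3");snap("side","s3")
for Q in(P,T): print(rect(Q,p,50,50,68))
a=cv2.imread("pics/t3.png")[190:310,330:490];b=cv2.imread("pics/s3.png")[180:300,310:470]
cv2.imwrite("pics/c3.png",cv2.resize(np.hstack([a,b]),(800,300),interpolation=cv2.INTER_CUBIC))
cv2.imwrite("pics/w3s.png",cv2.imread("pics/w3.png"))
E
```

```text
False
16.23 [ 478.6 -186.6   26.4] [-0.3 -0.  -1. ] 43.9 0.0
16.86 [ 479.  -186.6   26.1] [ 3.6 -0.  -3.1] 13.8 30.0
17.68 [ 459.9 -184.7   26.1] [ 7.1 -1.8 -5.8] 13.6 30.0
18.79 [ 440.9 -182.9   26.1] [ 9.5 -1.9 -9.6] 13.9 30.1
travel est 37.507566941694094
(4747, array([ 442.4, -180.2]), array([32.7, 52.4]), 'long axis deg', np.float32(101.2), 'z', array([52.2, 59.4, 61.1]))
1
```

View pics/w3.png

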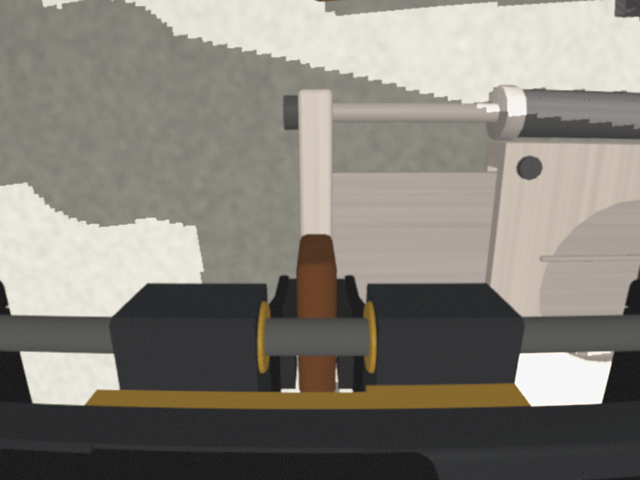

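View pics/c3.png

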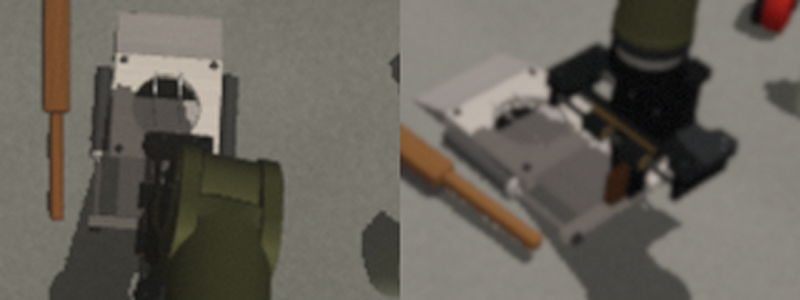

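```bash
python3 - <<'E'
from h import *
# pose unchanged since w3
m=env.camera_model("wrist");f=np.load("w3.npz");P=cloud(f["d"],m);u=np.array([-np.cos(np.radians(5.9)),np.sin(np.radians(5.9))])
for row in(190,200,210,220):
    s=P[row,:,:2]@u; z=P[row,:,2]
    bar=[k for k in range(280,350) if 15<z[k]<21]; g=next(k for k in range(460,560) if z[k]>17)
    print(row,bar[0],bar[-1],g,"bar-centre to gate edge",round((s[bar[0]]+s[bar[-1]])/2-s[g],1),z[[bar[0],bar[-1],g]].round(1), "grey",f["p"][row,484:502].mean(1).astype(int))
E
```

```text
190 299 331 497 bar-centre to gate edge 78.2 [15.5 16.1 17. ] grey [164 164 163 165 164 163 165 164 161 163 153 139 130 123 126 125 137 172]
200 300 331 498 bar-centre to gate edge 78.1 [16.7 16.7 18.7] grey [163 163 166 164 163 163 165 165 163 153 137 128 127 126 128 141 171 188]
210 300 331 496 bar-centre to gate edge 78.4 [16.9 17.7 17.3] grey [168 168 168 168 167 169 167 165 156 139 128 129 126 126 141 168 189 190]
220 300 331 496 bar-centre to gate edge 78.9 [17.6 17.1 17.2] grey [162 166 165 163 165 167 165 156 134 125 127 125 131 146 171 188 193 189]
```

```bash
python3 - <<'E'
from h import *
r=np.radians(5.9);u=np.array([-np.cos(r),np.sin(r),0])
env.line_to(np.array([478.2,-186.5,26])+41.5*u,v=20);env.hold(.7)
o=env.get_obs();print(o["t"],o["tool_pos"],o["grip_width"],o["gripper_force"],o["ft_force"])
print(env.sign_off())
E
```

```text
19.8917 [ 439.46953151 -182.77530615   26.14051278] 13.82152131777934 30.06148531101644 [ 10.24625942  -2.79596472 -11.17109419]
the job is handed in; nothing more can be done
None
```

I turned the isolator handle to on while the port was still shut, then drew the shutter out to about 39.7 mm by tool position. I handed in at about 20 s with the fingers still holding it at 30 N. The hand-in call gave no verdict.

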